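Load the bead pan and turn it once

TASK

Take the white jar out of the pan and stand it on the round cork mat, then raise the rear end of the hinged bead tray to about 45 degrees (never past 60) and hold it there a moment so that all three beads roll into the pan, and lower the tray level again. Then lead the pan round anticlockwise by its upright handle: past the pointer, one full turn on from there, and stop when the handle is in line with the pointer again. Keep the jar upright and leave everything else on the bench where it is.

Things in the scene. Friction and masses are not known exactly. Their poses are not given: they have to be found in the camera images.
- tipper: Fixed plywood tray stand: T-shaped foot 196 mm wide (along its x), two 96 mm high posts at x = +-87 mm carrying the tray's axle, a rear rest. Origin on the table. Its +y axis points from the pan to the tray's rear handle; in its frame the pan's centre lies at (0, -135 mm), the tray handle at (0, +137 mm). Its yaw is within 0.35 rad of the world axes.
- tray (a joint): Tilt of the wooden bead tray about its axle, rad: 0 = level, resting on the stand; grows as the rear handle is raised (0.785 = 45 degrees). Stop at 1.3. Lifting takes 1 to 2 N at the handle; released, the tray drops back level. Its floor falls 4 degrees to the rear, so beads stay against the rear wall until it is tipped, then roll out over the front lip.
- tray_lip (a point): Middle of the tray's open front lip, overhanging the pan, about 97 mm from the pan's centre, z = 92 mm when level. The tray is 83 mm wide outside, 130 mm long, with 5 mm side and rear walls 40 mm high (top at z = 117 mm when level); its rear wall is 115 mm behind the axle.
- tray_pivot (a point): Point on the tray's axle, midway; 82 mm above the table. The axle runs along the stand's x axis, 23 mm towards the pan from the stand's origin.
- tray_grip (a point): Middle of the tray's rear handle: a round steel bar, 12 mm diameter, parallel to the stand's x axis, 70 mm long between its two legs, 45 mm behind the tray's rear wall. When level it lies 160 mm behind and 20 mm above the axle (z = 102 mm). Pinched from above, it can turn between the fingers while the tray tips.
- pan_base: Fixed dark wooden disc, 128 mm radius, 18 mm high, under the round aluminium pan; origin on the table at the pan's turning axis. The pointer stands at its rim on its own +x axis; its yaw varies widely. The pan: floor 30 mm and rim 70 mm above the table, 112 mm (bottom) to 119 mm (rim) outer radius, 4 mm wall.
- pan (a joint): Turn of the pan on its vertical axis, rad, anticlockwise seen from above positive; 0 = handle in line with the pointer, 6.283 = in line again one turn later. Starts between -1.1 and -0.35; free to turn from -1.6 to 13. It stays where it is left; turning takes about 1 N at the handle.
- pan_handle: The pan's upright turned wooden handle, 22 mm diameter and 62 mm long, on a steel pin 65 mm from the pan's axis; origin at the centre of its lower end, 74 mm above the table. It spins on its pin, so its yaw means nothing.
- pan_grip (a point): Grip point on the axis of the pan's upright wooden handle: 22 mm diameter, 62 mm long, from z = 74 to 136 mm; the point is at z = 112 mm, 65 mm from the pan's axis. The handle spins freely on its pin, so it may be held with a fixed wrist while it is led round the circle.
- pointer (a point): Top of the steel pointer: an upright strip on the base's rim bent inwards over the pan's rim as a flat finger, 36 mm long (103 to 139 mm from the pan's axis), 12 mm wide; the point is the middle of its upper face, 84 mm above the table, 121 mm from the axis. It never stands on the tray's side of the pan.
- jar: White ceramic jar with wooden cap left standing in the pan, upright; 48 mm diameter, 90 mm high, about 0.18 kg, at least 85 mm from the pan handle. Origin at the centre of its underside (z = 30 mm in the pan).
- round_mat: Fixed round cork mat, 90 mm diameter, 6 mm thick, to the far left or far right of the bench; origin at the centre of its underside. Its twin on the other side is square.
- square_mat: Fixed square cork mat, 80 mm, 6 mm thick: stays empty. Origin at the centre of its underside.
- bottle: Bystander: amber bottle, 54 mm diameter, 160 mm high, upright beside the tray (about 105 to 125 mm from its centre line), origin at its underside.
- hat_form: Bystander: domed wooden form, 68 mm diameter, 86 mm high, beside the tray on the other side, origin at its underside.
- cream_jar: Bystander: wide low white jar, 70 mm diameter, 58 mm high, between pan and tray on the robot's side, origin at its underside.
- flat_brush: Bystander: flat brush lying at the back of the bench, origin at the centre of its underside.
- spool: Bystander: dark wooden spool, 44 mm diameter, 50 mm high, in front of the tray handle on the robot's side, origin at its underside.
- bead0_center (a point): Centre of a wooden bead, a 20 mm ball of 12 g, one of three lying against the rear wall of the tray at the start.
- bead1_center (a point): Centre of a wooden bead, a 20 mm ball of 12 g, one of three lying against the rear wall of the tray at the start.
- bead2_center (a point): Centre of a wooden bead, a 20 mm ball of 12 g, one of three lying against the rear wall of the tray at the start.
Things that resemble listed ones, but are neither listed nor needed, are in the scene too. Leave any black or purple look-alike of the round_mat alone. What is shaped like the jar but green is not meant.

How it is judged:
By the outcome, as a careful person would: the job done as asked, in the order asked, and still so for the second after the job is handed in, with the robot touching nothing.
It also fails if it takes over 72 s, if anything falls off the work surface, if the arm or the gripper's body presses on something with over 40 N, if the wrist force passes 120 N, or if a joint passes its speed limit or range.

ROBOT

A 6-joint arm with a two-finger parallel gripper is mounted at the origin on the work surface. World frame = base frame: x ahead of the robot, y to its left, z up, the work surface at z = 0. Lengths are in mm, angles in degrees, forces in N, time in s.
With the tool pointing down it reaches from about 300 to 850 mm from the base axis. Payload 4.2 kg.
Tool frame: the origin (TCP) lies between the finger pads; the fingertips stand 11 mm ahead of it and the grasp point (between the pads) lies 8 mm behind it (env.tips_ahead is the distance from the TCP to the fingertips, in mm); z points along the fingers, y is the line along which they close (so a half turn about z gives the same grasp; the last joint's range is limited). The gripper opens to 91 mm and grips with 3 to 60 N. Pads are 32 mm wide; open, the fingers measure 118 mm over their backs; the gripper's body (76 mm by 178 mm) begins 60 mm behind the grasp point.
Start: joints at [62.281, 18.312, 89.639, -0, 72.044, -1.146], TCP at [257.231, 514.271, 224.976] pointing down, gripper open.
Joint ranges: [-177.97, 177.97], [-48.28, 115.42], [12.27, 149.76], [-77.06, 257.06], [2.81, 150.46], [-146.56, 146.56]. Speed limits (degrees/s): [147.25, 147.25, 180, 180, 180, 180].

INTERFACE

Orientations are given as [roll, pitch, yaw] about the fixed x, y, z axes, in that order (R = Rz(yaw) Ry(pitch) Rx(roll)).
In Python, from workcell import env, cams gives the robot as it stands.
- The arm moves only by the tool step_arm, never from a script. Its arguments are lists of equal length, an entry for each row: "linear": the shift along the tool's x, y, z in units of 30 cm (1.0 is 30 cm), a list of three; "turn": the turn about the tool's z in units of 360 degrees (1.0 is 360 degrees). In form: {"linear": [[tx, ty, tz], ...], "turn": [turn, ...]}. A call has 1 to 20 rows; each row is the pose to reach, as a shift and turn from the pose commanded when the call began, along the tool's axes at that moment, turning the shorter way round; what a row does not reach only later rows make up. A row lasts 1/8 s, in which the tool goes at most 62.5 mm and 10.7 degrees, less where a joint would pass 70% of its speed; a pose out of reach is approached as far as the arm can. A call with a number of a shift or a turn outside -1 to 1 is refused whole. A call with a gripper value outside its range is refused whole. "fingers" is the closure, from -1 (fully open) to 1 (shut), so that 0 is half open, set as the call begins (left out, the last holds). The fingers move at their own pace and stop on an object; "force" is the grip in N (left out, the last holds). Time passes only in rows, so rows that repeat a pose let the fingers close. It gives the time, the measured TCP pose, the force, the opening and the grip force at its end, in the units of the state.
- env.state(): the state, without advancing time (a new reading comes with each control period).
- cams.grab_frame(name): name is "scene" or "top" or "wrist"; returns a dict with "color" (420x560x3 uint8, blue, green, red), "fx", "fy", "cx", "cy" (pixels), "extrinsics" (4x4, takes a point from camera to world coordinates); the wrist camera has in their place "tool_from_camera" (4x4, takes a point from camera to tool coordinates, whose origin is the TCP and whose axes are the flange's). Camera axes: x right, y down, z forward; pixel columns grow to the right and rows downward; lengths in mm; the calibration is good to about 2 mm. A picture is of the moment at which its call begins: read the wrist's pose just before it. There is no depth.
- env.job_done(): hands the job in; it is judged then, once.
The state is a dict: "time_s": time; "qpos": joint angles; "qvel": joint speeds; "effort": joint torques, N m; "ee_pos": TCP position; "ee_rot": TCP orientation; "force": force on the tool from outside, world axes, zero at the start; "torque": the same for the moment, N m; "gripper_width": finger opening in mm; "gripper_force": force on a finger pad.
Only numpy, scipy, OpenCV 4.12 (cv2) and the standard library are available. Lean on these libraries where they do the work, as an engineer would, in place of code of your own. Each camera call takes 0.05 s, during which the arm holds its last target. There are 200 camera calls.

## Working session

There is one attempt and no reset: what is moved stays moved. The work goes in short steps, Python scripts to look and compute and a tool call to move; the robot and the scene stay as the last step left them, time stands still between calls to the robot, and variables do not carry over. Pictures are saved under pics/ and viewed, at most 10 in all, crops included, and the job is handed in when it is done.

Besides the shell and the picture viewer there is one more tool, called after ">>>" as name(argument=value, ...) on one line, values as JSON. step_arm: Moves the arm, as the interface text tells. Its arguments: {"type":"object","properties":{"linear":{"type":"array"},"turn":{"type":"array"},"fingers":{"type":"number"},"force":{"type":"number"}},"required":["linear","turn"]}

```bash
ls; mkdir -p pics
python3 - <<'E'
from workcell import env,cams
import cv2
print(env.state())
for n in("scene","top"):
    f=cams.grab_frame(n); cv2.imwrite(f"pics/{n}0.png",f["color"]); print(n,f["fx"],f["fy"],f["cx"],f["cy"],f["extrinsics"].tolist() if hasattr(f["extrinsics"],"tolist") else f["extrinsics"])
E
```

```text
pics
{'time_s': 0.0, 'qpos': array([ 6.22814838e+01,  1.83505436e+01,  8.97069380e+01, -9.37626108e-04,
        7.20444482e+01, -1.14621123e+00]), 'qvel': array([-0.0121771 ,  0.01814444, -0.01377775, -0.04395709,  0.06631879,
        0.10220164]), 'effort': array([-8.12514027e-04, -4.12462091e+01, -2.31971437e+01,  7.26966583e-02,
        4.59213252e-02, -1.67564408e-04]), 'ee_pos': array([256.98846655, 513.8202813 , 224.12767236]), 'ee_rot': array([-1.79898073e+02, -1.14772034e-03,  1.53427984e+02]), 'force': array([ 0.8550948 , -0.0347039 ,  0.91965728]), 'torque': array([-0.04238451, -0.02663722, -0.05000912]), 'gripper_force': 0.0, 'gripper_width': 90.92254101377112}
scene 421.0576800225396 421.0576800225396 286.237805368977 204.01215811606014 [[0.7062949157638152, 0.4425362579130933, -0.5525478733996368, 1205.769364285656], [0.7079017335857384, -0.43626710918852274, 0.5554693016059448, -703.9481857687732], [0.004756842701968785, -0.783474741055872, -0.6214054252860551, 870.1996156549477], [0.0, 0.0, 0.0, 1.0]]
top 406.49012626411405 406.49012626411405 282.8993323916098 208.23598865244546 [[-0.0012500646485894607, -0.9930979099076345, 0.11728162121774276, 376.38960821878385], [-0.9999223356753152, 0.0026956362817986764, 0.012167833112685305, -17.13151453565139], [-0.012399998225655379, -0.11725730204180886, -0.9930241513487371, 1049.1131767937602], [0.0, 0.0, 0.0, 1.0]]
```

View pics/top0.png

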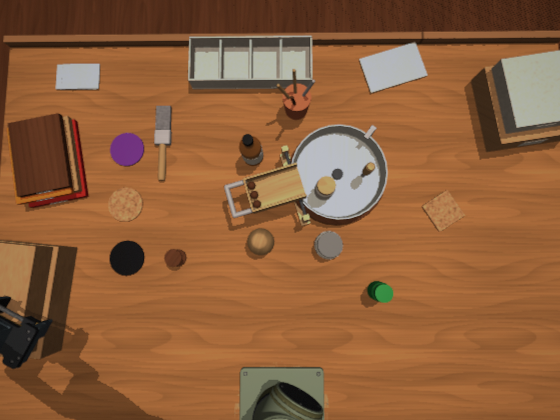

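View pics/scene0.png

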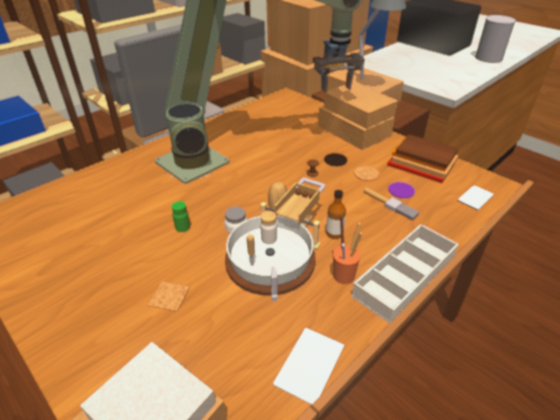

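The top view shows the round mat at (125,204), jar cap (326,187), pan handle (369,168), pointer (370,131), and tray bar near (235,199). I'll zoom in on both views.

```bash
cat > h.py <<'E'
import numpy as np,cv2
from workcell import env,cams
def ray(f,u,v):
    E=np.array(f["extrinsics"]);d=E[:3,:3]@np.array([(u-f["cx"])/f["fx"],(v-f["cy"])/f["fy"],1]);return E[:3,3],d
def onz(f,u,v,z):
    o,d=ray(f,u,v);return (o+d*(z-o[2])/d[2])
def proj(f,p):
    E=np.array(f["extrinsics"]);c=E[:3,:3].T@(np.array(p,float)-E[:3,3]);return f["fx"]*c[0]/c[2]+f["cx"],f["fy"]*c[1]/c[2]+f["cy"]
def tri(f1,p1,f2,p2):
    A=0;b=0
    for f,p in((f1,p1),(f2,p2)):
        o,d=ray(f,*p);d=d/np.linalg.norm(d);M=np.eye(3)-np.outer(d,d);A=A+M;b=b+M@o
    return np.linalg.solve(A,b)
E
python3 - <<'E'
from h import *
t=cv2.imread("pics/top0.png");s=cv2.imread("pics/scene0.png")
a=cv2.resize(t[115:265,215:395],(720,600),interpolation=cv2.INTER_CUBIC)
b=cv2.resize(s[165:305,205:365],(684,600),interpolation=cv2.INTER_CUBIC)
cv2.imwrite("pics/topc.png",a);cv2.imwrite("pics/scenec.png",b)
E
```

```text
(no output)
```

View pics/topc.png

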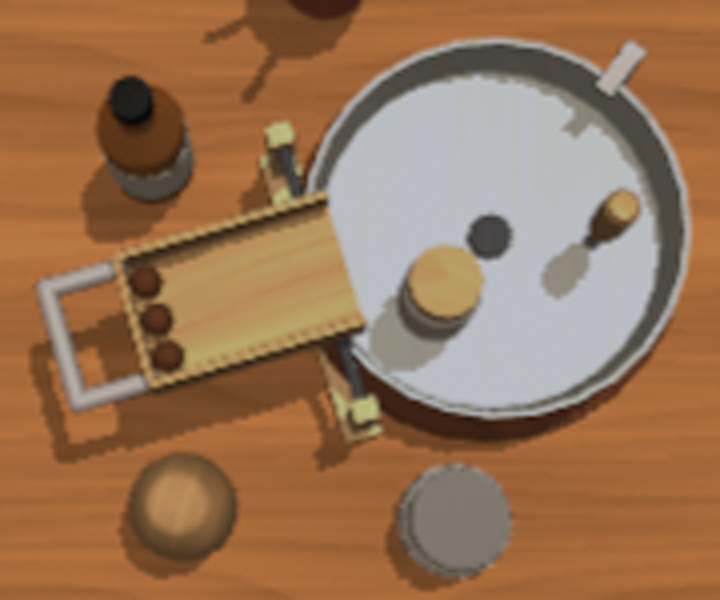

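View pics/scenec.png

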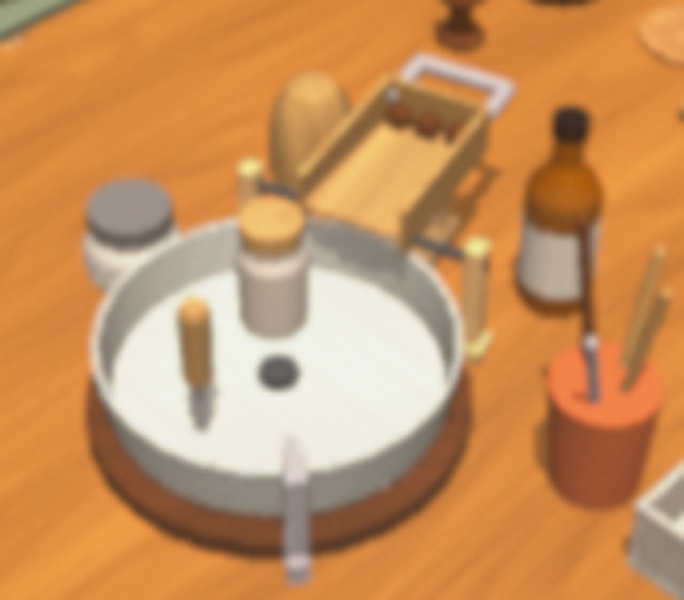

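The crops (top 4x, scene 4.275x) show: top crop bar corners (42,290)/(80,405), post tops (280,135)/(363,412), jar cap (446,283), handle top (622,207), pointer finger (633,48)–(610,90), rim (305..690, 40..415). Scene crop: cap top (273,217), handle top (194,306).

Run:
```python
from h import *
T=cams.grab_frame("top");S=cams.grab_frame("scene")
tp=lambda x,y:(215+(x-1.5)/4,115+(y-1.5)/4)
sp=lambda x,y:(205+(x-1.6)/4.275,165+(y-1.6)/4.286)
R=lambda p:np.round(p,1)
w=lambda x,y,z:onz(T,*tp(x,y),z)
a,b=w(42,290,102),w(80,405,102);print("bar",R(a),R(b),R((a+b)/2),np.linalg.norm(a-b))
p,q=w(280,135,96),w(363,412,96);print("posts",R(p),R(q),R((p+q)/2),np.linalg.norm(p-q))
rim=[w(305,228,70),w(690,228,70),w(497,40,70),w(497,415,70)]
print("pan",R((rim[0]+rim[1])/2),R((rim[2]+rim[3])/2),R(rim[0]-rim[1]),R(rim[2]-rim[3]), "hub",R(w(490,236,32)))
print("jar",R(w(446,283,120)),"tri",R(tri(T,tp(446,283),S,sp(273,217))))
print("hnd",R(w(622,207,136)),"tri",R(tri(T,tp(622,207),S,sp(194,306))))
print("ptr",R(w(633,48,84)),R(w(610,90,84)))
# round mat by colour
g=T["color"];h=cv2.cvtColor(g,cv2.COLOR_BGR2HSV)
print("mat px hsv",h[204,125],"wood",h[230,110],h[180,100])
c=g[175:235,95:155].astype(int)-np.array(g[225,105],int)
# scene white pan disc floor
print("mat", R(onz(T,125,204,6)))
print("other",{n:R(onz(T,*p))[:2] for n,p in dict(bottle=(250,160,0)[:2]+(20,),hat=(259,242,80),cream=(328.5,245,58),spool=(175.5,258,50),green=(380,292,90)).items()})
```

```text
bar [538.9 131.1 102. ] [470.5 107.7 102. ] [504.7 119.4 102. ] 72.25771430949891
posts [633.8  -9.8  96. ] [466.6 -58.3  96. ] [550.2 -34.   96. ] 174.11873803455666
pan [ 581.9 -142.4   70. ] [ 583.8 -142.3   70. ] [  0.9 235.2   0. ] [233.6  -4.1   0. ] hub [ 584.7 -142.6   32. ]
jar [ 539.1 -105.8  120. ] tri [ 539.6 -105.1  120.6]
hnd [ 580.  -205.3  136. ] tri [ 580.1 -205.7  134.6]
ptr [ 690.5 -225.3   84. ] [ 664.2 -210.6   84. ]
mat px hsv [ 13 146 176] wood [ 13 167 157] [ 13 166 172]
mat [511.8 406.2   6. ]
other {'bottle': array([623.9,  80.5]), 'hat': array([410.1,  51.7]), 'cream': array([ 403.3, -115.5]), 'spool': array([372.4, 258.2]), 'green': array([ 294. , -229.7])}
```

```bash
cat >> h.py <<'E'
import json,os
def cur():
    return np.array(json.load(open("cmd.json"))) if os.path.exists("cmd.json") else np.array([257.231,514.271,224.976,153.427])
def rows(wps,save=True):
    """wps: [(x,y,z,yaw,nrows)]; prints tool-frame rows, keeps commanded pose"""
    c=cur();p=c.copy();a=np.radians(c[3]);L=[];t=[]
    X=np.array([np.cos(a),np.sin(a),0]);Y=np.array([np.sin(a),-np.cos(a),0]);Z=np.array([0,0,-1.])
    for *q,n in wps:
        q=np.array(q,float)
        for k in range(1,n+1):
            s=k/n; r=p+(q-p)*s; d=(r-c)[:3]
            L.append([round(float(d@v)/300,3) for v in (X,Y,Z)]);t.append(round(-(r[3]-c[3])/360,3))
        p=q
    e=np.array(L[-1])*300
    end=np.r_[c[:3]+X*e[0]+Y*e[1]+Z*e[2],c[3]-360*t[-1]]
    print(len(L),json.dumps({"linear":L,"turn":t}).replace(" ",""),np.round(end,1),np.abs(L).max())
    if save: json.dump(end.tolist(),open("cmd.json","w"))
E
python3 - <<'E'
from h import *
T=cams.grab_frame("top")
print(onz(T,297,103,60),onz(T,295,70,130))
rows([(400,280,225,125,7)]);rows([(480,30,225,106.7,6)]);rows([(539.3,-105.5,200,106.7,4),(539.3,-105.5,74,106.7,6)])
E
```

```text
[760.84223255 -40.97481494  60.        ] [814.94310735 -34.97868968 130.        ]
7 {"linear":[[-0.111,-0.069,-0.0],[-0.221,-0.139,-0.0],[-0.332,-0.208,-0.0],[-0.443,-0.277,-0.0],[-0.554,-0.347,-0.0],[-0.664,-0.416,-0.0],[-0.775,-0.486,-0.0]],"turn":[0.011,0.023,0.034,0.045,0.056,0.068,0.079]} [399.9 279.9 225.  125. ] 0.775
6 {"linear":[[-0.139,-0.043,-0.0],[-0.278,-0.086,-0.0],[-0.418,-0.129,-0.0],[-0.557,-0.173,-0.0],[-0.696,-0.216,-0.0],[-0.835,-0.259,-0.0]],"turn":[0.008,0.017,0.025,0.034,0.042,0.051]} [479.9  30.1 225.  106.6] 0.835
10 {"linear":[[-0.122,0.015,0.021],[-0.245,0.03,0.042],[-0.367,0.045,0.062],[-0.49,0.06,0.083],[-0.49,0.06,0.153],[-0.49,0.06,0.223],[-0.49,0.06,0.293],[-0.49,0.06,0.363],[-0.49,0.06,0.433],[-0.49,0.06,0.503]],"turn":[-0.0,-0.0,-0.0,-0.0,-0.0,-0.0,-0.0,-0.0,-0.0,-0.0]} [ 539.2 -105.6   74.1  106.6] 0.503
```

>>> step_arm(linear=[[-0.111,-0.069,0],[-0.221,-0.139,0],[-0.332,-0.208,0],[-0.443,-0.277,0],[-0.554,-0.347,0],[-0.664,-0.416,0],[-0.775,-0.486,0]], turn=[0.011,0.023,0.034,0.045,0.056,0.068,0.079], fingers=-0.55, force=15)

```text
time_s: 1.12
ee_pos: [400.4, 278.7, 225.0]
ee_rot: [180.0, -0.0, 124.9]
force: [0.2, 0.6, -0.2]
gripper_width: 70.3
gripper_force: 0.0
```

>>> step_arm(linear=[[-0.139,-0.043,0],[-0.278,-0.086,0],[-0.418,-0.129,0],[-0.557,-0.173,0],[-0.696,-0.216,0],[-0.835,-0.259,0]], turn=[0.008,0.017,0.025,0.034,0.042,0.051])

```text
time_s: 1.88
ee_pos: [480.2, 28.7, 225.0]
ee_rot: [180.0, -0.0, 106.5]
force: [0.5, 0.4, -0.8]
gripper_width: 70.8
gripper_force: 0.0
```

>>> step_arm(linear=[[-0.122,0.015,0.021],[-0.245,0.03,0.042],[-0.367,0.045,0.062],[-0.49,0.06,0.083],[-0.49,0.06,0.153],[-0.49,0.06,0.223],[-0.49,0.06,0.293],[-0.49,0.06,0.363],[-0.49,0.06,0.433],[-0.49,0.06,0.503]], turn=[0,0,0,0,0,0,0,0,0,0])

```text
time_s: 3.12
ee_pos: [539.2, -105.6, 73.3]
ee_rot: [180.0, -0.0, 106.6]
force: [0.5, -1.0, -0.0]
gripper_width: 71.0
gripper_force: 0.0
```

>>> step_arm(linear=[[0,0,0],[0,0,0],[0,0,0],[0,0,0],[0,0,0],[0,0,0]], turn=[0,0,0,0,0,0], fingers=0.3, force=15)

```text
time_s: 3.88
ee_pos: [539.9, -105.8, 75.0]
ee_rot: [179.9, 0.1, 106.6]
force: [-1.0, 0.2, 6.0]
gripper_width: 47.3
gripper_force: 15.0
```

Run:
```python
from h import *
S=cams.grab_frame("scene");print(onz(S,367,173,6))
rows([(539.2,-105.6,215,106.6,7),(535,100,220,106.6,7)]);rows([(512,350,215,106.6,8)]);rows([(512,406,170,106.6,4),(512,406,60,106.6,5),(512,406,50.5,106.6,3)])
```

```text
[515.27139205 406.85628501   6.        ]
14 {"linear":[[0.0,-0.0,-0.067],[0.0,-0.0,-0.134],[0.0,-0.0,-0.201],[0.0,-0.0,-0.268],[0.0,-0.0,-0.336],[0.0,-0.0,-0.403],[0.0,-0.0,-0.47],[0.094,0.026,-0.472],[0.189,0.052,-0.475],[0.283,0.078,-0.477],[0.378,0.104,-0.479],[0.472,0.13,-0.482],[0.566,0.156,-0.484],[0.661,0.183,-0.486]],"turn":[0.0,0.0,0.0,0.0,0.0,0.0,0.0,0.0,0.0,0.0,0.0,0.0,0.0,0.0]} [535.1 100.1 219.9 106.6] 0.661
8 {"linear":[[0.103,0.021,0.002],[0.205,0.041,0.004],[0.308,0.062,0.006],[0.41,0.082,0.008],[0.513,0.103,0.01],[0.615,0.123,0.012],[0.718,0.144,0.014],[0.82,0.165,0.016]],"turn":[0.0,0.0,0.0,0.0,0.0,0.0,0.0,0.0]} [512.1 350.  215.1 106.6] 0.82
12 {"linear":[[0.045,0.013,0.038],[0.09,0.026,0.075],[0.134,0.04,0.113],[0.179,0.053,0.15],[0.179,0.053,0.224],[0.179,0.053,0.297],[0.179,0.053,0.37],[0.179,0.053,0.444],[0.179,0.053,0.517],[0.179,0.053,0.527],[0.179,0.053,0.538],[0.179,0.053,0.549]],"turn":[0.0,0.0,0.0,0.0,0.0,0.0,0.0,0.0,0.0,0.0,0.0,0.0]} [512.  406.   50.4 106.6] 0.549
```

>>> step_arm(linear=[[0,0,-0.067],[0,0,-0.134],[0,0,-0.201],[0,0,-0.268],[0,0,-0.336],[0,0,-0.403],[0,0,-0.47],[0.094,0.026,-0.472],[0.189,0.052,-0.475],[0.283,0.078,-0.477],[0.378,0.104,-0.479],[0.472,0.13,-0.482],[0.566,0.156,-0.484],[0.661,0.183,-0.486]], turn=[0,0,0,0,0,0,0,0,0,0,0,0,0,0], force=20)

```text
time_s: 5.68
ee_pos: [534.4, 101.0, 219.0]
ee_rot: [-179.9, -0.0, 106.6]
force: [0.6, 0.7, -1.9]
gripper_width: 47.1
gripper_force: 20.0
```

>>> step_arm(linear=[[0.103,0.021,0.002],[0.205,0.041,0.004],[0.308,0.062,0.006],[0.41,0.082,0.008],[0.513,0.103,0.01],[0.615,0.123,0.012],[0.718,0.144,0.014],[0.82,0.165,0.016]], turn=[0,0,0,0,0,0,0,0])

```text
time_s: 6.68
ee_pos: [511.4, 350.7, 213.9]
ee_rot: [-179.9, 0.0, 106.6]
force: [-0.2, 0.2, -1.9]
gripper_width: 47.4
gripper_force: 20.0
```

>>> step_arm(linear=[[0.045,0.013,0.038],[0.09,0.026,0.075],[0.134,0.04,0.113],[0.179,0.053,0.15],[0.179,0.053,0.224],[0.179,0.053,0.297],[0.179,0.053,0.37],[0.179,0.053,0.444],[0.179,0.053,0.517],[0.179,0.053,0.527],[0.179,0.053,0.538],[0.179,0.053,0.549]], turn=[0,0,0,0,0,0,0,0,0,0,0,0])

```text
time_s: 8.18
ee_pos: [512.6, 406.5, 51.2]
ee_rot: [179.9, -0.0, 106.6]
force: [0.6, -1.1, -2.3]
gripper_width: 47.0
gripper_force: 20.0
```

>>> step_arm(linear=[[0,0,0.002],[0,0,0.004],[0,0,0.005],[0,0,0.005]], turn=[0,0,0,0])

```text
time_s: 8.68
ee_pos: [512.6, 406.5, 51.0]
ee_rot: [179.9, -0.1, 106.6]
force: [-1.9, -0.5, 6.7]
gripper_width: 47.3
gripper_force: 20.0
```

>>> step_arm(linear=[[0,0,0],[0,0,0],[0,0,0],[0,0,0],[0,0,-0.05],[0,0,-0.12],[0,0,-0.22],[0,0,-0.36],[0,0,-0.5],[0,0,-0.5],[0,0,-0.5]], turn=[0,0,0,0,0,0,0,0,0,0,0], fingers=-0.55)

```text
time_s: 10.05
ee_pos: [511.7, 405.8, 199.1]
ee_rot: [180.0, -0.0, 106.6]
force: [0.4, 0.1, -1.1]
gripper_width: 70.8
gripper_force: 0.0
```

Run:
```python
from h import *
c=cur();c[2]+=-1.5+150;json.dump(c.tolist(),open("cmd.json","w"))
s=env.state();f=cams.grab_frame("wrist");T=cams.grab_frame("top")
cv2.imwrite("pics/w1.png",np.hstack([f["color"][::1,80:480],T["color"][110:310,20:420].repeat(2,0)[:420,:].repeat(2,1)[:400][:, :400] if 0 else cv2.resize(T["color"][150:255,75:175],(400,420))]))
g=T["color"]
# tray bar refine later: also fine
rows([(508,240,185,61,8),(504.7,119.4,150,16.7,8),(504.7,119.4,94.5,16.7,4)])
```

```text
20 {"linear":[[-0.066,-0.021,0.006],[-0.132,-0.043,0.012],[-0.197,-0.064,0.017],[-0.263,-0.086,0.023],[-0.329,-0.107,0.029],[-0.395,-0.128,0.035],[-0.461,-0.15,0.04],[-0.526,-0.171,0.046],[-0.574,-0.187,0.061],[-0.622,-0.203,0.075],[-0.67,-0.218,0.09],[-0.717,-0.234,0.105],[-0.765,-0.25,0.119],[-0.813,-0.265,0.134],[-0.861,-0.281,0.148],[-0.908,-0.297,0.163],[-0.908,-0.297,0.209],[-0.908,-0.297,0.255],[-0.908,-0.297,0.302],[-0.908,-0.297,0.348]],"turn":[0.016,0.032,0.048,0.063,0.079,0.095,0.111,0.127,0.142,0.158,0.173,0.188,0.204,0.219,0.234,0.25,0.25,0.25,0.25,0.25]} [504.6 119.5  94.5  16.6] 0.908
```

View pics/w1.png

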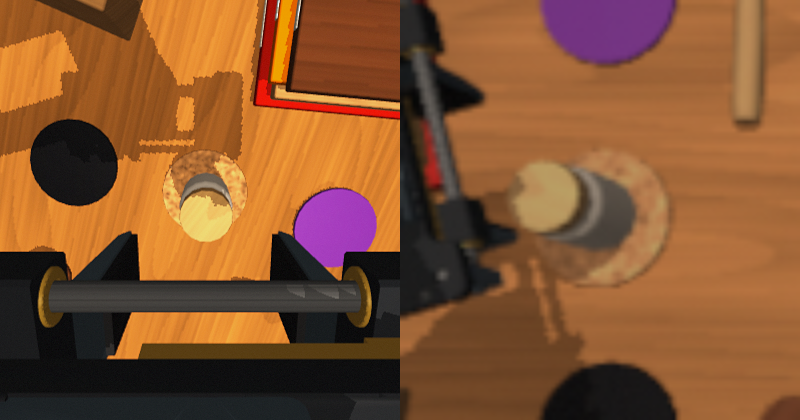

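The wrist/top picture shows the jar standing upright in the middle of the round mat (wrist (205,210)). Next I pinch the tray bar.

>>> step_arm(linear=[[-0.066,-0.021,0.006],[-0.132,-0.043,0.012],[-0.197,-0.064,0.017],[-0.263,-0.086,0.023],[-0.329,-0.107,0.029],[-0.395,-0.128,0.035],[-0.461,-0.15,0.04],[-0.526,-0.171,0.046],[-0.574,-0.187,0.061],[-0.622,-0.203,0.075],[-0.67,-0.218,0.09],[-0.717,-0.234,0.105],[-0.765,-0.25,0.119],[-0.813,-0.265,0.134],[-0.861,-0.281,0.148],[-0.908,-0.297,0.163],[-0.908,-0.297,0.209],[-0.908,-0.297,0.255],[-0.908,-0.297,0.302],[-0.908,-0.297,0.348]], turn=[0.016,0.032,0.048,0.063,0.079,0.095,0.111,0.127,0.142,0.158,0.173,0.188,0.204,0.219,0.234,0.25,0.25,0.25,0.25,0.25], fingers=0.2)

```text
time_s: 12.65
ee_pos: [504.3, 119.8, 93.1]
ee_rot: [-180.0, 0.0, 16.7]
force: [-0.0, -0.2, 1.1]
gripper_width: 36.5
gripper_force: 0.0
```

>>> step_arm(linear=[[0,0,0],[0,0,0],[0,0,0],[0,0,0],[0,0,0]], turn=[0,0,0,0,0], fingers=1, force=12)

```text
time_s: 13.28
ee_pos: [505.2, 118.9, 94.9]
ee_rot: [179.9, -0.1, 16.6]
force: [2.0, -5.4, 1.3]
gripper_width: 11.8
gripper_force: 12.0
```

Run:
```python
from h import *
f=cams.grab_frame("scene");cv2.imwrite("pics/s2.png",cv2.resize(f["color"][130:270,230:400],(680,560)))
u=np.array([np.cos(np.radians(106.65)),np.sin(np.radians(106.65))])
c=cur();b=c[:2]
W=[]
r0=np.hypot(160,20);a0=np.arctan2(20,160)
def q(t):
    a=a0+np.radians(t);d=b+u*(r0*np.cos(a)-160);return (*d,c[2]+r0*np.sin(a)-20,c[3],1)
rows([q(t) for t in np.linspace(0,46,17)[1:]]+[q(46)]*4,save=False)
```

```text
20 {"linear":[[0.0,0.004,-0.027],[0.0,0.009,-0.053],[0.0,0.016,-0.079],[0.0,0.024,-0.105],[0.0,0.033,-0.13],[0.0,0.044,-0.155],[0.0,0.056,-0.179],[0.0,0.068,-0.203],[0.0,0.083,-0.226],[0.0,0.098,-0.248],[0.0,0.114,-0.27],[0.0,0.132,-0.29],[0.0,0.15,-0.31],[0.0,0.169,-0.329],[0.0,0.19,-0.347],[0.0,0.211,-0.363],[0.0,0.211,-0.363],[0.0,0.211,-0.363],[0.0,0.211,-0.363],[0.0,0.211,-0.363]],"turn":[-0.0,-0.0,-0.0,-0.0,-0.0,-0.0,-0.0,-0.0,-0.0,-0.0,-0.0,-0.0,-0.0,-0.0,-0.0,-0.0,-0.0,-0.0,-0.0,-0.0]} [522.7  58.8 203.4  16.6] 0.363
```

View pics/s2.png

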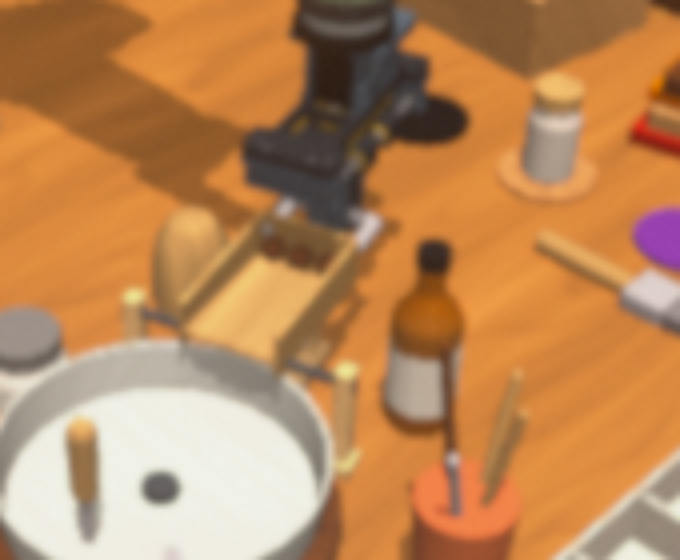

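The picture shows the bar pinched between the fingers at (335,215), the beads at the rear wall, and the jar upright on the mat. Now I tip the tray.

>>> step_arm(linear=[[0,0.004,-0.027],[0,0.009,-0.053],[0,0.016,-0.079],[0,0.024,-0.105],[0,0.033,-0.13],[0,0.044,-0.155],[0,0.056,-0.179],[0,0.068,-0.203],[0,0.083,-0.226],[0,0.098,-0.248],[0,0.114,-0.27],[0,0.132,-0.29],[0,0.15,-0.31],[0,0.169,-0.329],[0,0.19,-0.347],[0,0.211,-0.363],[0,0.211,-0.363],[0,0.211,-0.363],[0,0.211,-0.363],[0,0.211,-0.363]], turn=[0,0,0,0,0,0,0,0,0,0,0,0,0,0,0,0,0,0,0,0])

```text
time_s: 15.82
ee_pos: [522.7, 59.5, 203.7]
ee_rot: [-179.9, -0.0, 16.6]
force: [2.2, 3.3, 3.1]
gripper_width: 11.7
gripper_force: 12.0
```

>>> step_arm(linear=[[0,0,0],[0,0,0],[0,0,0],[0,0,0],[0,0,0],[0,0,0],[0,0,0],[0,0,0]], turn=[0,0,0,0,0,0,0,0])

```text
time_s: 16.82
ee_pos: [522.7, 59.4, 203.8]
ee_rot: [-179.9, -0.0, 16.6]
force: [0.2, 5.8, 4.7]
gripper_width: 11.6
gripper_force: 12.0
```

Run:
```python
from h import *
f=cams.grab_frame("scene");cv2.imwrite("pics/s3.png",cv2.resize(f["color"][130:290,210:390],(675,600)))
T=cams.grab_frame("top")
```

```text
(no output)
```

View pics/s3.png

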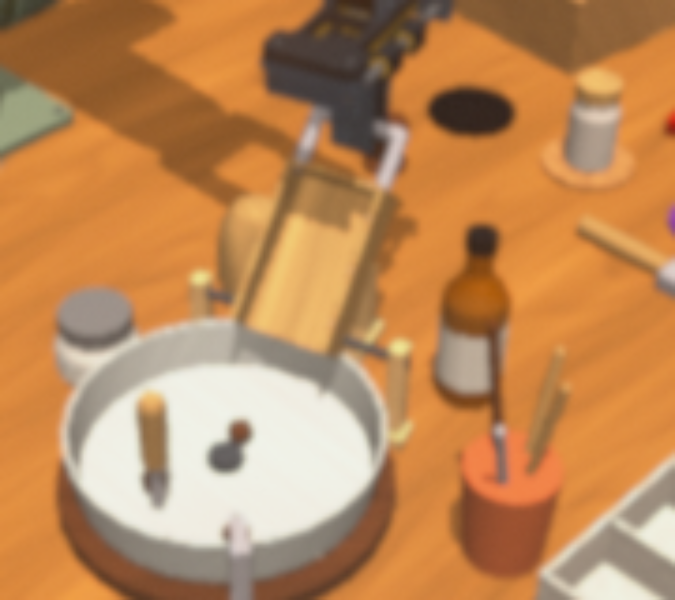

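The tray is empty at about 45°. One bead shows by the hub (240,432) and another behind the pointer (228,530); the third is hidden. I lower the tray and release.

>>> step_arm(linear=[[0,-0.021,0.016],[0,-0.042,0.034],[0,-0.061,0.053],[0,-0.079,0.073],[0,-0.097,0.093],[0,-0.113,0.115],[0,-0.128,0.137],[0,-0.143,0.16],[0,-0.155,0.184],[0,-0.167,0.208],[0,-0.178,0.233],[0,-0.187,0.258],[0,-0.195,0.284],[0,-0.202,0.31],[0,-0.207,0.336],[0,-0.21,0.354],[0,-0.211,0.363],[0,-0.211,0.363],[0,-0.211,0.363]], turn=[0,0,0,0,0,0,0,0,0,0,0,0,0,0,0,0,0,0,0])

```text
time_s: 19.3
ee_pos: [505.0, 118.9, 96.1]
ee_rot: [179.9, -0.1, 16.6]
force: [1.2, -4.7, 11.9]
gripper_width: 11.5
gripper_force: 12.0
```

>>> step_arm(linear=[[0,0,0],[0,0,0],[0,0,0],[0,0,-0.05],[0,0,-0.12],[0,0,-0.22],[0,0,-0.33],[0,0,-0.43],[0,0,-0.45]], turn=[0,0,0,0,0,0,0,0,0], fingers=0.2)

```text
time_s: 20.42
ee_pos: [505.6, 119.8, 232.2]
ee_rot: [180.0, -0.3, 16.6]
force: [1.1, 0.5, 0.3]
gripper_width: 36.6
gripper_force: 0.0
```

Run:
```python
from h import *
c=cur();c[2]+=135;json.dump(c.tolist(),open("cmd.json","w"));print(c)
# turn to 106.65 and go over pan handle (580,-205.3)
rows([(545,-40,228,60,5),(580,-175,228,106.65,6)])
```

```text
[504.57741594 119.47557304 229.476       16.627     ]
11 {"linear":[[-0.005,0.11,0.001],[-0.009,0.219,0.002],[-0.014,0.329,0.003],[-0.018,0.438,0.004],[-0.023,0.548,0.005],[-0.026,0.625,0.005],[-0.029,0.703,0.005],[-0.031,0.78,0.005],[-0.034,0.858,0.005],[-0.037,0.935,0.005],[-0.04,1.012,0.005]],"turn":[-0.024,-0.048,-0.072,-0.096,-0.12,-0.142,-0.164,-0.185,-0.207,-0.228,-0.25]} [ 580.  -174.9  228.   106.6] 1.012
```

>>> step_arm(linear=[[-0.005,0.11,0.001],[-0.009,0.219,0.002],[-0.014,0.329,0.003],[-0.018,0.438,0.004],[-0.023,0.548,0.005],[-0.026,0.625,0.005],[-0.029,0.703,0.005],[-0.031,0.78,0.005],[-0.034,0.858,0.005],[-0.037,0.935,0.005],[-0.04,1.0,0.005],[-0.04,1.0,0.005],[-0.04,1.0,0.005]], turn=[-0.024,-0.048,-0.072,-0.096,-0.12,-0.142,-0.164,-0.185,-0.207,-0.228,-0.25,-0.25,-0.25])

```text
time_s: 22.05
ee_pos: [578.4, -170.7, 227.3]
ee_rot: [-179.9, -0.1, 106.5]
force: [-0.5, 0.3, -0.7]
gripper_width: 36.4
gripper_force: 0.0
```

Run:
```python
from h import *
from scipy.spatial.transform import Rotation as Ro
json.dump([579.0,-171.45,228.0,106.627],open("cmd.json","w"))
s=env.state();f=cams.grab_frame("wrist");print(s["ee_pos"],s["ee_rot"])
M=np.eye(4);M[:3,:3]=Ro.from_euler("xyz",s["ee_rot"],degrees=True).as_matrix();M[:3,3]=s["ee_pos"]
E=M@np.array(f["tool_from_camera"]);f["extrinsics"]=E
for n,p in dict(h=(580,-205.3,136),pan=(583,-142.3,70),ptr=(677.3,-218,84)).items(): print(n,proj(f,p))
cv2.imwrite("pics/w4.png",f["color"]);np.savez("w4.npz",E=E,k=[f["fx"],f["cx"],f["cy"]])
```

```text
[ 578.40164433 -170.68645702  227.30764007] [-1.79939363e+02 -8.43855214e-02  1.06520946e+02]
h (np.float64(275.0357229038435), np.float64(263.2532069581419))
pan (np.float64(298.7898692419327), np.float64(176.2900537948402))
ptr (np.float64(369.27158282752106), np.float64(280.5468867650531))
```

View pics/w4.png

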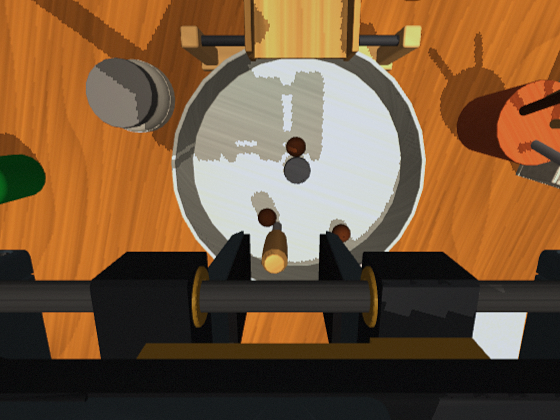

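All three beads are in the pan (wrist (296,147), (267,217), (341,233)), the tray is level, and the handle top is at (274,262), as predicted.

Run:
```python
from h import *
rows([(580,-206,200,106.627,4),(580,-206,105,106.627,6)])
inc=[3,6]+[9]*44+[5,3,1]+[0,0,0];ang=-92.7+np.cumsum(inc)
W=[(583+65*np.cos(np.radians(a)),-142.3+65*np.sin(np.radians(a)),105,106.627,1) for a in ang]
for i in (0,20,40): rows(W[i:i+20])
```

```text
10 {"linear":[[-0.028,-0.007,0.023],[-0.056,-0.015,0.047],[-0.083,-0.022,0.07],[-0.111,-0.03,0.093],[-0.111,-0.03,0.146],[-0.111,-0.03,0.199],[-0.111,-0.03,0.252],[-0.111,-0.03,0.304],[-0.111,-0.03,0.357],[-0.111,-0.03,0.41]],"turn":[-0.0,-0.0,-0.0,-0.0,-0.0,-0.0,-0.0,-0.0,-0.0,-0.0]} [ 579.9 -205.9  105.   106.6] 0.41
20 {"linear":[[-0.008,0.01,0.0],[-0.013,0.032,0.0],[-0.016,0.066,0.0],[-0.014,0.1,0.0],[-0.007,0.133,0.0],[0.005,0.164,0.0],[0.022,0.194,0.0],[0.044,0.22,0.0],[0.069,0.243,0.0],[0.097,0.261,0.0],[0.129,0.275,0.0],[0.161,0.284,0.0],[0.195,0.287,0.0],[0.229,0.285,0.0],[0.262,0.278,0.0],[0.294,0.266,0.0],[0.324,0.249,0.0],[0.35,0.227,0.0],[0.373,0.202,0.0],[0.391,0.173,0.0]],"turn":[-0.0,-0.0,-0.0,-0.0,-0.0,-0.0,-0.0,-0.0,-0.0,-0.0,-0.0,-0.0,-0.0,-0.0,-0.0,-0.0,-0.0,-0.0,-0.0,-0.0]} [596.1 -78.7 105.  106.6] 0.391
20 {"linear":[[0.014,-0.031,0.0],[0.022,-0.064,0.0],[0.026,-0.097,0.0],[0.024,-0.131,0.0],[0.017,-0.165,0.0],[0.005,-0.196,0.0],[-0.013,-0.226,0.0],[-0.034,-0.252,0.0],[-0.059,-0.275,0.0],[-0.088,-0.293,0.0],[-0.119,-0.307,0.0],[-0.152,-0.316,0.0],[-0.186,-0.319,0.0],[-0.22,-0.317,0.0],[-0.253,-0.31,0.0],[-0.285,-0.298,0.0],[-0.314,-0.281,0.0],[-0.34,-0.259,0.0],[-0.363,-0.234,0.0],[-0.381,-0.205,0.0]],"turn":[-0.0,-0.0,-0.0,-0.0,-0.0,-0.0,-0.0,-0.0,-0.0,-0.0,-0.0,-0.0,-0.0,-0.0,-0.0,-0.0,-0.0,-0.0,-0.0,-0.0]} [ 569.8 -205.8  105.   106.6] 0.381
12 {"linear":[[-0.014,0.031,0.0],[-0.023,0.064,0.0],[-0.026,0.098,0.0],[-0.024,0.132,0.0],[-0.017,0.165,0.0],[-0.005,0.196,0.0],[0.004,0.213,0.0],[0.01,0.223,0.0],[0.012,0.226,0.0],[0.012,0.226,0.0],[0.012,0.226,0.0],[0.012,0.226,0.0]],"turn":[-0.0,-0.0,-0.0,-0.0,-0.0,-0.0,-0.0,-0.0,-0.0,-0.0,-0.0,-0.0]} [ 633.8 -183.   105.   106.6] 0.226
```

>>> step_arm(linear=[[-0.028,-0.007,0.023],[-0.056,-0.015,0.047],[-0.083,-0.022,0.07],[-0.111,-0.03,0.093],[-0.111,-0.03,0.146],[-0.111,-0.03,0.199],[-0.111,-0.03,0.252],[-0.111,-0.03,0.304],[-0.111,-0.03,0.357],[-0.111,-0.03,0.41]], turn=[0,0,0,0,0,0,0,0,0,0], fingers=-0.1)

```text
time_s: 23.35
ee_pos: [579.8, -205.8, 103.9]
ee_rot: [180.0, -0.0, 106.6]
force: [0.1, 0.6, -0.2]
gripper_width: 50.3
gripper_force: 0.0
```

>>> step_arm(linear=[[0,0,0],[0,0,0],[0,0,0],[0,0,0],[0,0,0],[0,0,0]], turn=[0,0,0,0,0,0], fingers=1, force=15)

```text
time_s: 24.1
ee_pos: [580.3, -206.1, 105.7]
ee_rot: [179.9, 0.1, 106.6]
force: [0.2, -1.1, 4.3]
gripper_width: 20.8
gripper_force: 15.0
```

>>> step_arm(linear=[[-0.008,0.01,0],[-0.013,0.032,0],[-0.016,0.066,0],[-0.014,0.1,0],[-0.007,0.133,0],[0.005,0.164,0],[0.022,0.194,0],[0.044,0.22,0],[0.069,0.243,0],[0.097,0.261,0],[0.129,0.275,0],[0.161,0.284,0],[0.195,0.287,0],[0.229,0.285,0],[0.262,0.278,0],[0.294,0.266,0],[0.324,0.249,0],[0.35,0.227,0],[0.373,0.202,0],[0.391,0.173,0]], turn=[0,0,0,0,0,0,0,0,0,0,0,0,0,0,0,0,0,0,0,0])

```text
time_s: 26.6
ee_pos: [596.7, -77.8, 105.7]
ee_rot: [179.8, -0.0, 106.6]
force: [2.9, 0.9, 5.5]
gripper_width: 20.4
gripper_force: 15.0
```

Forces are low, so I continue.

>>> step_arm(linear=[[0.014,-0.031,0],[0.022,-0.064,0],[0.026,-0.097,0],[0.024,-0.131,0],[0.017,-0.165,0],[0.005,-0.196,0],[-0.013,-0.226,0],[-0.034,-0.252,0],[-0.059,-0.275,0],[-0.088,-0.293,0],[-0.119,-0.307,0],[-0.152,-0.316,0],[-0.186,-0.319,0],[-0.22,-0.317,0],[-0.253,-0.31,0],[-0.285,-0.298,0],[-0.314,-0.281,0],[-0.34,-0.259,0],[-0.363,-0.234,0],[-0.381,-0.205,0]], turn=[0,0,0,0,0,0,0,0,0,0,0,0,0,0,0,0,0,0,0,0])

```text
time_s: 29.1
ee_pos: [570.1, -205.1, 105.6]
ee_rot: [179.9, -0.1, 106.6]
force: [-0.6, 2.7, 7.0]
gripper_width: 21.3
gripper_force: 15.0
```

>>> step_arm(linear=[[-0.014,0.031,0],[-0.023,0.064,0],[-0.026,0.098,0],[-0.024,0.132,0],[-0.017,0.165,0],[-0.005,0.196,0],[0.004,0.213,0],[0.01,0.223,0],[0.012,0.226,0],[0.012,0.226,0],[0.012,0.226,0],[0.012,0.226,0]], turn=[0,0,0,0,0,0,0,0,0,0,0,0])

```text
time_s: 30.6
ee_pos: [633.3, -182.1, 105.6]
ee_rot: [180.0, -0.1, 106.6]
force: [-2.1, 1.4, 7.3]
gripper_width: 21.2
gripper_force: 15.0
```

>>> step_arm(linear=[[0,0,0],[0,0,0],[0,0,0],[0,0,0],[0,0,-0.1],[0,0,-0.23],[0,0,-0.36],[-0.1,0,-0.45],[-0.25,0,-0.5],[-0.3,0,-0.5],[-0.3,0,-0.5],[-0.3,0,-0.5]], turn=[0,0,0,0,0,0,0,0,0,0,0,0], fingers=-0.1)

```text
time_s: 32.1
ee_pos: [658.9, -267.9, 253.9]
ee_rot: [-179.9, -0.1, 106.7]
force: [-0.4, 0.4, 0.1]
gripper_width: 49.7
gripper_force: 0.0
```

Run:
```python
from h import *
from scipy.spatial.transform import Rotation as Ro
c=cur();a=np.radians(c[3]);c[0]-=90*np.cos(a);c[1]-=90*np.sin(a);c[2]+=150;json.dump(c.tolist(),open("cmd.json","w"))
s=env.state();f=cams.grab_frame("wrist");print(s["ee_pos"],s["force"])
M=np.eye(4);M[:3,:3]=Ro.from_euler("xyz",s["ee_rot"],degrees=True).as_matrix();M[:3,3]=s["ee_pos"]
E=M@np.array(f["tool_from_camera"]);np.savez("w5.npz",E=E,k=[f["fx"],f["fy"],f["cx"],f["cy"]])
T=cams.grab_frame("top");S=cams.grab_frame("scene")
cv2.imwrite("pics/w5.png",f["color"]);cv2.imwrite("pics/t5.png",T["color"]);cv2.imwrite("pics/s5.png",S["color"])
cv2.imwrite("pics/m5.png",np.hstack([cv2.resize(f["color"],(400,300)),cv2.resize(S["color"][165:305,205:392],(400,300))]))
```

```text
[ 658.90058489 -267.85777078  253.8826901 ] [-0.35208526  0.43269775  0.11949918]
```

View pics/m5.png

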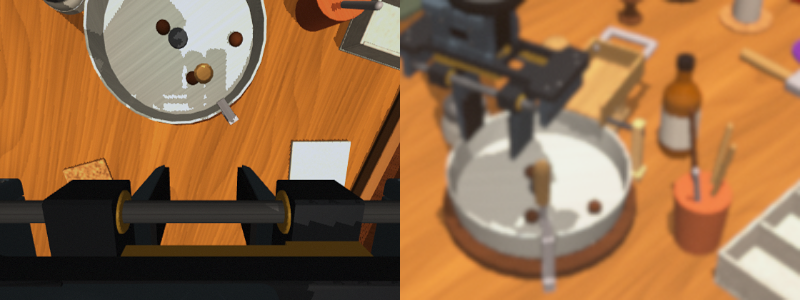

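The wrist half shows hub (178,38), handle (203,72) and pointer (220,100)–(235,122) nearly in line, with three beads in the pan. One enlargement to measure the line-up.

Run:
```python
import cv2
w=cv2.imread("pics/w5.png");cv2.imwrite("pics/w5c.png",cv2.resize(w[30:180,220:370],(600,600),interpolation=cv2.INTER_CUBIC))
```

```text
(no output)
```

View pics/w5c.png

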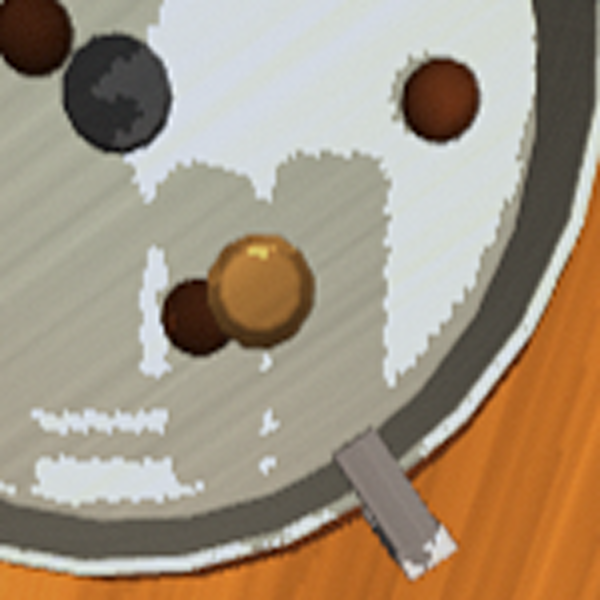

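Run:
```python
from h import *
d=np.load("w5.npz");k=d["k"];f=dict(fx=k[0],fy=k[1],cx=k[2],cy=k[3],extrinsics=d["E"])
w=lambda x,y,z:onz(f,220+(x-1.5)/4,30+(y-1.5)/4,z)[:2]
h,hd,p,q=w(117,93,34),w(261,291,134),w(354,444,84),w(434,560,84)
an=lambda v:np.degrees(np.arctan2(v[1],v[0]))
C=np.array([583,-142.3])
print(h,hd,p,q)
for c in (h,C): print(np.linalg.norm(hd-c),np.linalg.norm((p+q)/2-c),an(hd-c),an((p+q)/2-c))
print("finger dir",an(q-p))
```

```text
[ 581.51795628 -140.64083323] [ 632.57326222 -182.30338453] [ 662.7185747  -206.02228553] [ 689.60555641 -226.61376887]
65.8969835858286 121.17980486865636 -39.2154028437594 -38.64574387100845
63.70069937866974 118.98671694608355 -38.901963149998586 -38.4674304302917
finger dir -37.446816832215525
```

Handle and pointer agree to about 0.5°, with radii 65 and 120 mm as they should be. I hand in.

```bash
python3 -c "
from workcell import env
print(env.job_done())"
```

```text
the job is handed in; nothing more can be done
None
```

I handed the job in at about 32 s: the jar stands on the round mat, all three beads are in the pan, the tray is level, and the pan made its full turn and stopped within about 0.5° of the pointer; I didn't check separately that the bystander objects stayed put.

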